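# Shut the silversmith's stock chest

### The arm

A 7-joint arm with a two-finger parallel gripper is mounted at the origin on the work surface. World frame = base frame: x ahead of the robot, y to its left, z up, the work surface at z = 0. Lengths are in m, angles in rad, forces in N, time in s.
With the tool pointing down it reaches from about 0.425 to 0.875 m from the base axis. Payload 4.7 kg.
Tool frame: the origin (TCP) lies at the very end of the fingers, on their centre line; the grasp point (between the pads) lies 19 mm behind it; z points along the fingers, y is the line along which they close (so a half turn about z gives the same grasp; the last joint's range is limited). The gripper opens to 87 mm and grips with 3 to 60 N. Pads are 19 mm wide; open, the fingers measure 117 mm over their backs; the gripper's body (75 mm by 190 mm) begins 51 mm behind the grasp point.
Start: joints at [1.161, 0.321, -0.07, 1.45, 0.023, 1.371, -0.057], TCP at [0.267, -0.593, 0.201] pointing down, gripper open.
Joint ranges: [-2.86, 2.86], [-0.3, 2.09], [-1.38, 1.24], [0.06, 2.45], [-1.56, 4.7], [0.09, 2.05], [-2.69, 2.69]. Speed limits (rad/s): [2.57, 2.57, 3.14, 3.14, 3.14, 3.14, 3.14].

### API

Orientations are given as a rotation vector (axis times angle).
In Python, from bench import ctrl, imaging, ticket gives the robot as it stands.
- The arm moves only by the tool jog_arm, never from a script. Its argument "rows" is text: rows parted by semicolons, each of 7 numbers parted by spaces: the shift along the tool's x, y, z in cm, then the turn, a rotation vector about the tool's x, y, z in rad, then the closure, from -1 (fully open) to 1 (shut), so that 0 is half open. A call has 1 to 5 rows; each row shifts and turns the commanded pose from where the row before left it, along the tool's axes as they then stand; what a row does not reach is not made up. A row lasts 1/8 s, in which the tool goes at most 62.5 mm and 10.7 degrees, less where a joint would pass 70% of its speed; a pose out of reach is approached as far as the arm can. A call with a gripper value outside its range is refused whole. The fingers move at their own pace and stop on an object; "force" is the grip in N (left out, the last holds). Time passes only in rows, so rows that do not move let the fingers close. It gives the time, the measured TCP pose, the force, the opening and the grip force at its end, in the units of the state.
- ctrl.get_state(): the state, without advancing time (a new reading comes with each control period).
- imaging.get_image(name): name is "scene" or "top" or "wrist"; returns a dict with "img" (384x512x3 uint8, blue, green, red), "vertical_fov" (degrees; the focal length in pixels is half the picture's height over the tangent of half this angle, whatever the lens; pixels are square), "cx", "cy" (the principal point, pixels), "k1" (the pictures are not rectified: a ray, as slopes to the right and down, at radius r is drawn at 1 + k1 r^2 times it, then the intrinsics apply), "origin" and "orientation" of the camera in the world. Camera axes: x right, y down, z forward; pixel columns grow to the right and rows downward; lengths in m; the calibration is good to about 2 mm. A picture is of the moment at which its call begins. There is no depth.
- ticket.close_job(): hands the job in; it is judged then, once.
The state is a dict: "time": time; "joint_positions": joint angles; "qd": joint speeds; "joint_torque": joint torques, N m; "position": TCP position; "tool_rot": TCP orientation; "ft_force": force on the tool from outside, world axes, zero at the start; "torque": the same for the moment, N m; "grip_width": opening from 0.0 (shut) to 1.0 (fully open); "grip_force": force on a finger pad.
Only numpy, scipy, OpenCV 4.12 (cv2) and the standard library are available. Lean on these libraries where they do the work, as an engineer would, in place of code of your own. Each camera call takes 0.05 s, during which the arm holds its last target. There are 200 camera calls.

### The job

Put the silver away for the night: with the fingertips, first push both open trays of the stock chest all the way in, and only when both are home push its left and right doors fully shut. Nothing is to be picked up or lifted, the bangles stay in their trays, and the other things on the bench and on the chest are left where they are.

Things in the scene. Friction and masses are not known exactly. Their poses are not given: they have to be found in the camera images.
- chest: Fixed low dark-wood chest, 200 deep (x) x 236 wide (y) x 66 high mm, open in front (-x, to the robot). Origin: centre of its underside on the bench; x into the chest, y to its left, z up. Front plane at x = -100. Two bays, centres at y = +57 (left) and -57 (right), each 106 wide, 52 high, floor 6 mm up, back stop inside. The top board starts 8 mm behind the front plane.
- left_tray_front (a point): Centre of the outer front face of the left pale-wood tray (a loose drawer), 20 mm above its underside, so 26 mm above the bench. Axes parallel to the tray's. The tray lies in the bay at chest y = +57 with 2.5 mm play each side and stands 40 to 75 mm out at the start; against its back stop (fully in) this point is at chest x = -99, flush with the front. It slides with 1 to 6 N.
- left_tray: The same left tray, 189 deep x 101 wide, sides 34 high, front board 40 high and 8 thick, 0.17 to 0.35 kg: origin at the centre of its underside, 94.5 mm behind its front face; x points to its back, z up.
- left_bangle: Loose silver bangle lying in the left tray: ring of 62 mm outside diameter, 10 high; origin at the centre of its underside, on the tray's 5 mm floor. It stays in the tray.
- left_door (a joint): Opening angle in rad of the chest's left door about its upright hinge: 0 shut, grows as the free edge swings out towards the robot and then outwards, at most 1.95. Starts at 1.4 to 1.9. The door stays where it is left and moves with under 1 N at its edge; there is a firm stop at 0.
- left_door_hinge (a point): Point on the upright hinge axis of the left door, fixed on the chest at chest x = -103, y = +116, 33 mm above the bench, axes as the chest's.
- left_door_edge (a point): Middle of the free edge of the left door, at mid-thickness, 33 mm above the bench, moves with it. The dark-wood door is a flat panel, 114 wide from hinge axis to free edge, 10 thick, 56 high (5 to 61 mm above the bench), no knob. Its inner face lies in the plane of the hinge axis: shut, at chest x = -103, the outer face 10 mm farther out.
- right_tray_front (a point): Centre of the outer front face of the right pale-wood tray (a loose drawer), 20 mm above its underside, so 26 mm above the bench. Axes parallel to the tray's. The tray lies in the bay at chest y = -57 with 2.5 mm play each side and stands 40 to 75 mm out at the start; against its back stop (fully in) this point is at chest x = -99, flush with the front. It slides with 1 to 6 N.
- right_tray: The same right tray, 189 deep x 101 wide, sides 34 high, front board 40 high and 8 thick, 0.17 to 0.35 kg: origin at the centre of its underside, 94.5 mm behind its front face; x points to its back, z up.
- right_bangle: Loose silver bangle lying in the right tray: ring of 62 mm outside diameter, 10 high; origin at the centre of its underside, on the tray's 5 mm floor. It stays in the tray.
- right_door (a joint): Opening angle in rad of the chest's right door about its upright hinge: 0 shut, grows as the free edge swings out towards the robot and then outwards, at most 1.95. Starts at 1.4 to 1.9. The door stays where it is left and moves with under 1 N at its edge; there is a firm stop at 0.
- right_door_hinge (a point): Point on the upright hinge axis of the right door, fixed on the chest at chest x = -103, y = -116, 33 mm above the bench, axes as the chest's.
- right_door_edge (a point): Middle of the free edge of the right door, at mid-thickness, 33 mm above the bench, moves with it. The dark-wood door is a flat panel, 114 wide from hinge axis to free edge, 10 thick, 56 high (5 to 61 mm above the bench), no knob. Its inner face lies in the plane of the hinge axis: shut, at chest x = -103, the outer face 10 mm farther out.
- bowl: White porcelain bowl 70 mm wide, 35 high, on the rear half of the chest's top. Origin at the underside. To be left alone.
- pot: Terracotta cup 56 mm wide, 45 high, on the bench 290 to 310 mm in front of the chest's centre. Origin at the underside. To be left alone.
- hammer: Hammer lying on the bench to the right of the chest. Origin at the underside. To be left alone.
- mandrel: Steel bangle mandrel, tapered post 68 mm wide at its foot, 110 high, on the bench left of the chest. Origin at the underside. To be left alone.
- stake: Steel forming stake, 120 mm long block on a foot, 90 high, on the bench right of the chest. Origin at the underside. To be left alone.
- rule: Steel rule 30 x 160 x 4 mm lying on the bench at the left. Origin at the underside. To be left alone.
- spool: Brass disc 60 mm wide, 30 high, on the bench in front at the left. Origin at the underside. To be left alone.
Mind the look-alikes: they are no part of the job. What is shaped like the left_tray but purple or turquoise is not meant.

How it is judged:
On the way, in this order (a step that is already met when the one before it is completed fails the run):
1. both trays are pushed fully in while both doors still stand open (more than 0.3 rad) (x of each of left_tray_front, right_tray_front in the frame of chest above -0.103 m and value of joint each of left_door, right_door above 0.3 rad), for 0.2 s.
2. both doors are pushed shut (value of joint each of left_door, right_door below 0.06 rad), for 0.2 s.
At the end, for the whole second after the job is handed in: Both tray fronts are within 4 mm of their fully-in place, both doors are within 0.06 rad of shut, each bangle lies in its tray, and all is at rest (all of step 2 and x of each of left_tray_front, right_tray_front in the frame of chest above -0.103 m and horizontal distance between left_bangle and left_tray below 0.075 m and horizontal distance between right_bangle and right_tray below 0.075 m and linear speed of each of left_tray, right_tray below 0.02 m/s); the robot touches nothing.
It fails at once if a tray is lifted or tipped up (underside more than 15 mm off the bay floor, or 0.15 rad) (height (world z) of any of left_tray, right_tray above 0.021 m or angle between any of left_tray, right_tray's own z axis and vertical above 0.15 rad).
It fails at once if a bangle is lifted out of its tray (height (world z) of any of left_bangle, right_bangle above 0.04 m).
It fails at once if a bystander is moved by more than 25 mm, lifted or tipped over (distance of any of bowl, pot, hammer, mandrel, stake, rule, spool from where it was at the start of the episode above 0.025 m or angle between any of bowl, pot, mandrel, stake, rule, spool's own z axis and vertical above 0.4 rad).
It also fails if it takes over 62 s, if anything falls off the work surface, if the arm or the gripper's body presses on something with over 40 N, if the wrist force passes 120 N, or if a joint passes its speed limit or range.

## Working session

There is one attempt and no reset: what is moved stays moved. The work goes in short steps, Python scripts to look and compute and a tool call to move; the robot and the scene stay as the last step left them, time stands still between calls to the robot, and variables do not carry over. Pictures are saved under pics/ and viewed, at most 10 in all, crops included, and the job is handed in when it is done.

Besides the shell and the picture viewer there is one more tool, called by a JSON object that holds its "fn" and its "kwargs", one argument or row to a line. jog_arm: Moves the arm, as the interface text tells. Its arguments: {"type":"object","properties":{"rows":{"type":"string"},"force":{"type":"number"}},"required":["rows"]}

```bash
mkdir -p pics; cat > h.py <<'E'
import numpy as np,cv2
from scipy.spatial.transform import Rotation as R
from bench import ctrl,imaging,ticket
def get(n):
    d=imaging.get_image(n);return d
def cam(d):
    h=d['img'].shape[0];f=h/2/np.tan(np.radians(d['vertical_fov'])/2)
    o=np.array(d['orientation'],float)
    M=R.from_rotvec(o).as_matrix() if o.size==3 else o.reshape(3,3)
    return f,M,np.array(d['origin'])
def onplane(d,uv,z):
    f,M,o=cam(d);uv=np.atleast_2d(np.array(uv,float))
    p=(uv-[d['cx'],d['cy']])/f;q=p.copy()
    for _ in range(20): q=p/(1+d['k1']*(q**2).sum(1,keepdims=True))
    r=np.c_[q,np.ones(len(q))]@M.T
    return o+r*((z-o[2])/r[:,2])[:,None]
def proj(d,P):
    f,M,o=cam(d);c=(np.atleast_2d(P)-o)@M;s=c[:,:2]/c[:,2:]
    return s*(1+d['k1']*(s**2).sum(1,keepdims=True))*f+[d['cx'],d['cy']]
E
python3 - <<'E'
from h import *
import pickle
ds={n:get(n) for n in('scene','top')}
pickle.dump(ds,open('d0.pkl','wb'))
for n,d in ds.items():
    cv2.imwrite(f'pics/{n}0.png',cv2.resize(d['img'],(800,600)))
    print(n,{k:v for k,v in d.items() if k!='img'})
s=ctrl.get_state();print(s)
E
```

```text
scene {'vertical_fov': 55.460903507822735, 'cx': 256.71198682548595, 'cy': 187.84986597255215, 'k1': -0.06717469450623301, 'origin': array([1.24907046, 0.12944173, 0.88887034]), 'orientation': array([-1.66864814, -1.90297714,  0.75535732])}
top {'vertical_fov': 52.97606333595117, 'cx': 253.28965407059212, 'cy': 191.08804609140597, 'k1': -0.04922338374368615, 'origin': array([0.30908866, 0.03655131, 1.1881265 ]), 'orientation': array([-2.11994442,  2.1516951 , -0.14908489])}
{'time': 0.1, 'joint_positions': array([ 1.16112367,  0.32175412, -0.07011738,  1.45157296,  0.02262222,
        1.37078452, -0.05688812]), 'qd': array([-0.00065977, -0.00293122, -0.00059534, -0.00251456,  0.00142782,
       -0.00076775,  0.00132643]), 'joint_torque': array([-2.48338465e-04, -4.92572558e+01, -4.05771118e-01, -3.13395560e+01,
       -6.40024315e-02,  3.95797240e-02,  6.44672923e-05]), 'position': array([ 0.2670256 , -0.59202973,  0.20015774]), 'tool_rot': array([-3.06967866e+00, -6.60456146e-01,  7.31598219e-04]), 'ft_force': array([-0.52193398, -0.54148384,  0.92731635]), 'torque': array([ 0.00532428, -0.03792834,  0.02727403]), 'grip_force': 0.0, 'grip_width': 1.0008973074838978}
```

View pics/scene0.png

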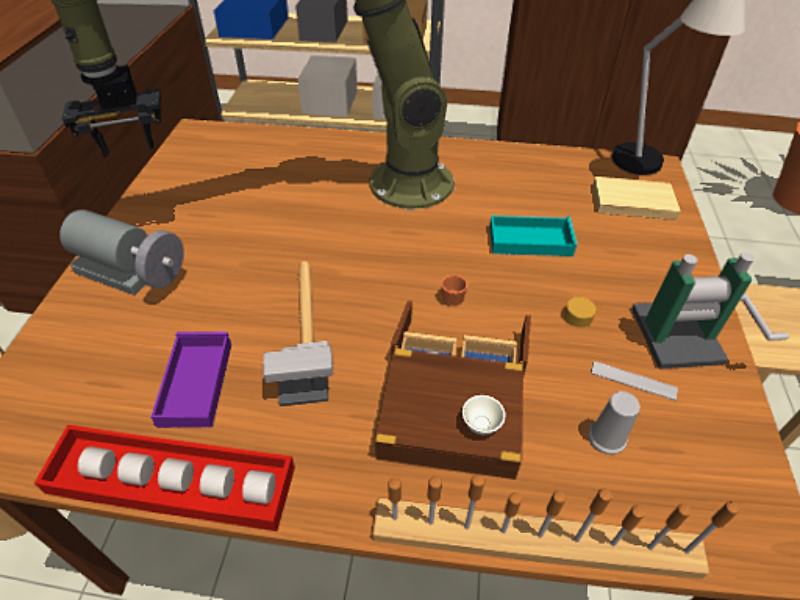

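View pics/top0.png

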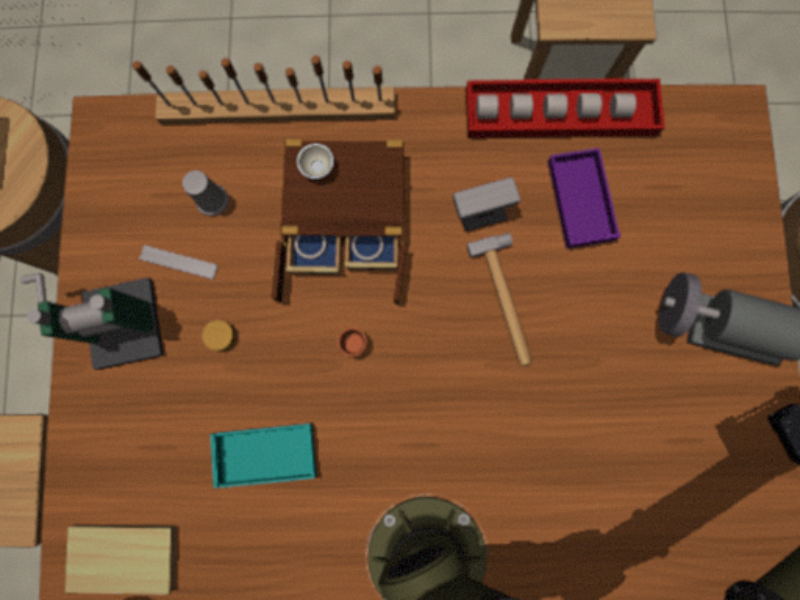

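Look-alikes (top view px, 800 scale): purple tray (585,198), turquoise tray (263,455), red tray (565,107). The pale-wood trays in the chest bays at (313,253) left and (372,250) right are meant. The doors are at (280,272) and (402,277), the pot at (354,343). I'll check this in a close crop.

```bash
python3 - <<'E'
from h import *
import pickle
d=pickle.load(open('d0.pkl','rb'))['top']
c=d['img'][80:230,165:275]
cv2.imwrite('pics/c0.png',cv2.resize(c,(440,600),interpolation=cv2.INTER_CUBIC))
E
```

```text
(no output)
```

View pics/c0.png

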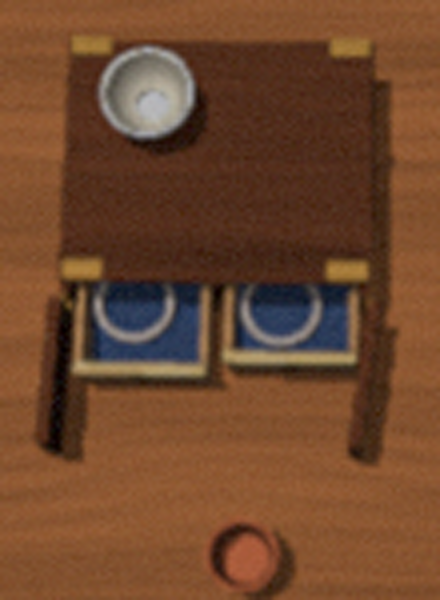

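The crop confirms it: left tray front at (140,370), right at (290,358). Door edges are at (48,445) and (362,455), the pot at (245,557), and the chest front corners at (62,279) and (369,282).

```bash
python3 - <<'E'
from h import *
import pickle
d=pickle.load(open('d0.pkl','rb'))['top']
P=lambda l,z: onplane(d,(np.array(l,float)+.5)/4-.5+[165,80],z)[:,:2]
c=P([(62,281),(369,283),(372,41),(72,38)],.066)
print('corners',c.round(4).tolist())
src=np.array([[-.092,.118],[-.092,-.118],[.1,-.118],[.1,.118]])
cm=c.mean(0);a=c-cm;b=src-src.mean(0)
th=np.arctan2((b[:,0]*a[:,1]-b[:,1]*a[:,0]).sum(),(b*a).sum())
Rm=np.array([[np.cos(th),-np.sin(th)],[np.sin(th),np.cos(th)]])
o=cm-Rm@src.mean(0);print('chest',o,'th',th,'res',(c-(src@Rm.T+o)).round(4).tolist())
C=lambda p:((p-o)@Rm).round(4).tolist()
for n,l,z in [('trayL',[(75,374),(208,376)],.046),('trayR',[(225,364),(358,363)],.046),('doorL top hinge,edge(out,in)',[(60,298),(37,440),(58,446)],.061),('doorR',[(376,326),(350,450),(374,458)],.061),('pot',[(245,557),(208,557),(280,557),(245,522)],.045)]:
    p=P(l,z);print(n,'world',p.round(4).tolist(),'chest',C(p))
for x,y in [(-.4,.057),(-.25,.057),(-.099,.057),(-.099,-.057)]: print((x,y),(Rm@[x,y]+o).round(4))
E
```

```text
corners [[0.611, 0.269], [0.6051, 0.0379], [0.7972, 0.0326], [0.8048, 0.2648]]
chest [0.70051552 0.15119196] th -0.0272440983392991 res [[-0.0008, -0.0027], [-0.0002, 0.0022], [-0.0001, 0.0021], [0.0011, -0.0016]]
trayL world [[0.5435, 0.262], [0.5402, 0.1608]] chest [[-0.16, 0.1065], [-0.1605, 0.0053]]
trayR world [[0.5492, 0.1479], [0.5483, 0.0472]] chest [[-0.1512, -0.0074], [-0.1494, -0.1081]]
doorL top hinge,edge(out,in) world [[0.5991, 0.2713], [0.4908, 0.2868], [0.486, 0.271]] chest [[-0.1046, 0.1173], [-0.2133, 0.1298], [-0.2177, 0.1139]]
doorR world [[0.5732, 0.0332], [0.4796, 0.0539], [0.4733, 0.0362]] chest [[-0.1241, -0.1214], [-0.2182, -0.1033], [-0.224, -0.1211]]
pot world [[0.4028, 0.1333], [0.4032, 0.1608], [0.4024, 0.1072], [0.4289, 0.1332]] chest [[-0.2971, -0.026], [-0.2975, 0.0015], [-0.2968, -0.0521], [-0.271, -0.0254]]
(-0.4, 0.057) [0.3022 0.2191]
(-0.25, 0.057) [0.4522 0.215 ]
(-0.099, 0.057) [0.6031 0.2109]
(-0.099, -0.057) [0.6    0.0969]
```

{"fn": "jog_arm", "kwargs": {
  "rows": "0 0 0 0 0 0.15 1; 0 0 0 0 0 0.15 1; 0 0 0 0 0 0.15 1; 3 -4 0 0 0 0 1; 3 -5 0 0 0 0 1",
  "force": 20
}}

```text
time: 0.72
position: [0.3296, -0.5036, 0.2003]
tool_rot: [-3.141, 0.045, 0.001]
ft_force: [1.3, -0.1, 0.1]
grip_width: 0.517
grip_force: 0.0
```

{"fn": "jog_arm", "kwargs": {
  "rows": "2.5 -5.5 0 0 0 0 1; 2.5 -5.5 0 0 0 0 1; 2.5 -5.5 0 0 0 0 1; 2.5 -5.5 0 0 0 0 1; 2.5 -5.5 0 0 0 0 1"
}}

```text
time: 1.35
position: [0.4621, -0.2306, 0.2009]
tool_rot: [3.141, -0.041, -0.0]
ft_force: [1.5, -0.0, -0.1]
grip_width: 0.018
grip_force: 0.0
```

{"fn": "jog_arm", "kwargs": {
  "rows": "0 -5.5 0 0 0 0 1; 0 -5.5 0 0 0 0 1; 0 -5.5 0 0 0 0 1; 0 -5.5 0 0 0 0 1; 0 -5.5 0 0 0 0 1"
}}

```text
time: 1.98
position: [0.4685, 0.0441, 0.2009]
tool_rot: [3.141, -0.041, 0.0]
ft_force: [0.7, -0.1, 0.7]
grip_width: 0.004
grip_force: 0.0
```

{"fn": "jog_arm", "kwargs": {
  "rows": "4 -5.5 0 0 0 0 1; 0.5 0 5.5 0 0 0 1; 0 0 5.5 0 0 0 1; 0 0 5 0 0 0 1; 0 0 1 0 0 0 1"
}}

```text
time: 2.6
position: [0.5087, 0.0913, 0.0278]
tool_rot: [3.141, -0.04, -0.012]
ft_force: [-0.1, -0.3, 0.7]
grip_width: 0.0
grip_force: 0.0
```

{"fn": "jog_arm", "kwargs": {
  "rows": "1 -0.7 0 0 0 0 1; 1.5 0 0 0 0 0 1; 1.5 0 0 0 0 0 1; 1.5 0 0 0 0 0 1; 1 0 0 0 0 0 1"
}}

```text
time: 3.22
position: [0.5787, 0.0969, 0.0314]
tool_rot: [-3.141, 0.042, -0.001]
ft_force: [-0.6, 1.5, -0.5]
grip_width: 0.007
grip_force: 0.0
```

{"fn": "jog_arm", "kwargs": {
  "rows": "0.5 0 0.3 0 0 0 1; 0.4 0 0 0 0 0 1; 0.3 0 0 0 0 0 1"
}}

```text
time: 3.6
position: [0.589, 0.0969, 0.028]
tool_rot: [3.141, -0.041, -0.001]
ft_force: [-0.1, -0.9, -0.1]
grip_width: 0.008
grip_force: 0.0
```

{"fn": "jog_arm", "kwargs": {
  "rows": "0.2 0 0 0 0 0 1; 0.2 0 0 0 0 0 1; 0.2 0 0 0 0 0 1; 0.2 0 0 0 0 0 1; 0 0 0 0 0 0 1"
}}

```text
time: 4.22
position: [0.5961, 0.0967, 0.0279]
tool_rot: [3.141, -0.041, -0.004]
ft_force: [-3.5, -0.2, 1.8]
grip_width: 0.004
grip_force: 2.0
```

{"fn": "jog_arm", "kwargs": {
  "rows": "0.2 0 0 0 0 0 1; 0.2 0 0 0 0 0 1; 0 0 0 0 0 0 1"
}}

```text
time: 4.6
position: [0.5961, 0.0967, 0.0276]
tool_rot: [3.139, -0.04, -0.016]
ft_force: [-13.7, -1.6, 9.6]
grip_width: 0.004
grip_force: 7.1
```

{"fn": "jog_arm", "kwargs": {
  "rows": "-4 0 0 0 0 0 1; -5.5 0 0 0 0 0 1; 0 -5.7 0 0 0 0 1; 0 -5.7 0 0 0 0 1; 0 0 0 0 0 0 1"
}}

```text
time: 5.22
position: [0.5088, 0.2196, 0.0291]
tool_rot: [-3.137, 0.028, -0.004]
ft_force: [0.0, -0.3, 0.6]
grip_width: 0.004
grip_force: 0.0
```

{"fn": "jog_arm", "kwargs": {
  "rows": "1.5 0 0 0 0 0 1; 1.5 0 0 0 0 0 1; 1.5 0 0 0 0 0 1; 1.5 0 0 0 0 0 1; 0.8 0 0 0 0 0 1"
}}

```text
time: 5.85
position: [0.5785, 0.2106, 0.0279]
tool_rot: [-3.141, 0.043, 0.0]
ft_force: [-0.3, 0.0, 0.0]
grip_width: 0.003
grip_force: 0.0
```

{"fn": "jog_arm", "kwargs": {
  "rows": "0.5 0 0 0 0 0 1; 0.4 0 0 0 0 0 1; 0.3 0 0 0 0 0 1; 0.3 0 0 0 0 0 1; 0.2 0 0 0 0 0 1"
}}

```text
time: 6.48
position: [0.5943, 0.2107, 0.0282]
tool_rot: [3.141, -0.041, 0.0]
ft_force: [0.1, 0.2, 1.1]
grip_width: 0.001
grip_force: 0.0
```

{"fn": "jog_arm", "kwargs": {
  "rows": "0.2 0 0 0 0 0 1; 0.2 0 0 0 0 0 1; 0.2 0 0 0 0 0 1; 0 0 0 0 0 0 1"
}}

```text
time: 6.98
position: [0.5993, 0.2106, 0.028]
tool_rot: [3.141, -0.041, -0.003]
ft_force: [-4.4, -1.3, 2.5]
grip_width: 0.004
grip_force: 1.7
```

{"fn": "jog_arm", "kwargs": {
  "rows": "0.3 0 0 0 0 0 1; 0.2 0 0 0 0 0 1; 0 0 0 0 0 0 1"
}}

```text
time: 7.35
position: [0.5992, 0.2105, 0.0278]
tool_rot: [3.138, -0.039, -0.017]
ft_force: [-15.6, -3.4, 10.8]
grip_width: 0.006
grip_force: 7.8
```

{"fn": "jog_arm", "kwargs": {
  "rows": "-4 0 0 0 0 0 1; -5 0 0 0 0 0 1; 0 0 -6 0 0 0 1; 0 -4 -5 0 0 0 1; 0 -4 0 0 0 0 1"
}}

```text
time: 7.98
position: [0.5211, 0.2939, 0.1423]
tool_rot: [-3.138, 0.045, -0.016]
ft_force: [0.6, 0.6, -1.1]
grip_width: -0.0
grip_force: 0.0
```

{"fn": "jog_arm", "kwargs": {
  "rows": "0 -5 0 0 0 0 1; 0 0 0 0 0 0 1; 0 0 0 0 0 0 1"
}}

```text
time: 8.35
position: [0.519, 0.3413, 0.1366]
tool_rot: [3.141, -0.041, 0.001]
ft_force: [0.5, -0.5, 0.3]
grip_width: 0.007
grip_force: 0.0
```

```bash
python3 - <<'E'
from h import *
import pickle
d=get('top');pickle.dump(d,open('d1.pkl','wb'))
cv2.imwrite('pics/c1.png',cv2.resize(d['img'][80:230,115:275],(640,600),interpolation=cv2.INTER_CUBIC))
print(ctrl.get_state()['position'])
E
```

```text
[0.51926704 0.34046388 0.13659903]
```

View pics/c1.png

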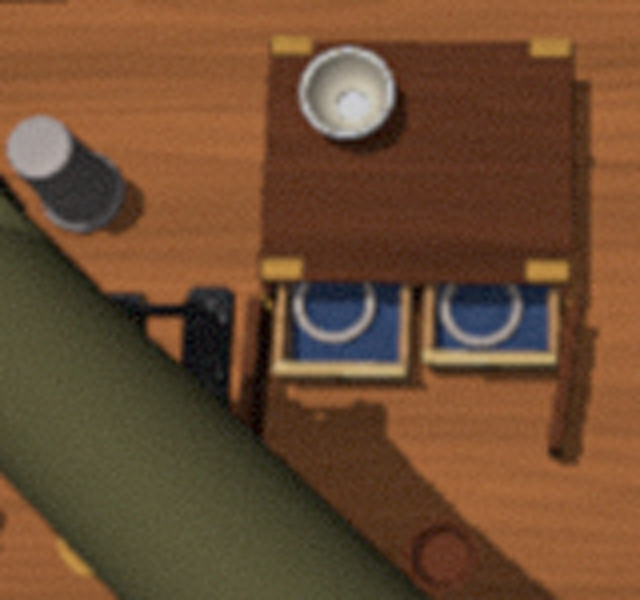

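The trays are unmoved: fronts still at (340,370) and (490,358). So the fingers must have gone over them and met the top board. I'll check where the fingertips really are.

```bash
python3 - <<'E'
from h import *
import pickle
d=get('scene');s=ctrl.get_state();pickle.dump(d,open('d2.pkl','wb'))
p=s['position'];print(p)
im=d['img'].copy()
for z,c in((0,(0,0,255)),(.05,(0,255,255)),(.1,(255,0,255))):
    u=proj(d,p+[0,0,z])[0];print(z,u)
    cv2.circle(im,tuple(int(round(t)) for t in u),1,c,-1)
im=im[130:290,230:400]
cv2.imwrite('pics/s2.png',cv2.resize(im,(637,600),interpolation=cv2.INTER_CUBIC))
E
```

```text
[0.51943044 0.34006001 0.13668053]
0 [361.9679116  193.50273515]
0.05 [365.88415059 181.06257972]
0.1 [370.07144121 167.69486714]
```

View pics/s2.png

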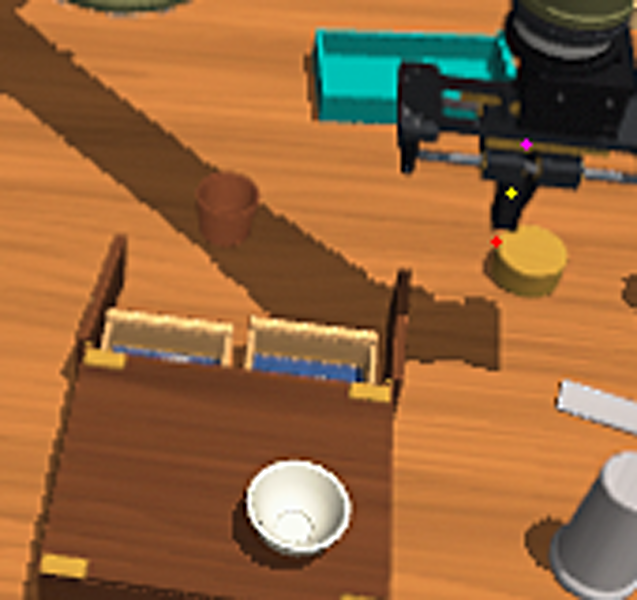

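The fingertip shows at (505,228), above its projected TCP at (497,241), so the real tips sit roughly 15–20 mm higher than reported. I'll touch the bench in front of the left tray to find the true height.

{"fn": "jog_arm", "kwargs": {
  "rows": "-1.5 6 0 0 0 0 1; 0 6.3 0 0 0 0 1; 0 0 5.5 0 0 0 1; 0 0 5.5 0 0 0 1; 0 0 0 0 0 0 1"
}}

```text
time: 9.07
position: [0.4972, 0.2163, 0.0235]
tool_rot: [3.138, -0.044, -0.012]
ft_force: [0.3, -0.1, 0.0]
grip_width: 0.007
grip_force: 0.0
```

{"fn": "jog_arm", "kwargs": {
  "rows": "0 0 0.5 0 0 0 1; 0 0 0.4 0 0 0 1; 0 0 0.3 0 0 0 1; 0 0 0.2 0 0 0 1; 0 0 0 0 0 0 1"
}}

```text
time: 9.7
position: [0.5004, 0.2198, 0.013]
tool_rot: [3.141, -0.041, 0.0]
ft_force: [1.2, -0.3, -0.5]
grip_width: 0.001
grip_force: 0.0
```

{"fn": "jog_arm", "kwargs": {
  "rows": "0 0 0.3 0 0 0 1; 0 0 0.3 0 0 0 1; 0 0 0.3 0 0 0 1; 0 0 0.2 0 0 0 1; 0 0 0 0 0 0 1"
}}

```text
time: 10.32
position: [0.5002, 0.2197, 0.0017]
tool_rot: [3.141, -0.041, -0.001]
ft_force: [0.4, 0.0, -0.4]
grip_width: 0.002
grip_force: 0.0
```

```bash
python3 - <<'E'
from h import *
d=get('scene');s=ctrl.get_state()
p=s['position'];print(p,s['ft_force'],s['grip_width'])
im=d['img'].copy()
for z,c in((0,(0,0,255)),(.02,(0,255,255))):
    u=proj(d,p+[0,0,z])[0];print(z,u)
    cv2.circle(im,tuple(int(round(t)) for t in u),0,c,-1)
im=im[140:260,240:368]
w=get('wrist')['img']
cv2.imwrite('pics/s3.png',np.hstack([cv2.resize(im,(400,375),interpolation=cv2.INTER_CUBIC),cv2.resize(w,(400,300))[:300] if 0 else cv2.resize(w,(400,375))]))
E
```

```text
[0.50033928 0.21974215 0.00183476] [0.46235891 0.39333801 0.66747537] 0.0022532411726208833
0 [313.82626552 214.41860963]
0.02 [314.6008327  210.31970511]
```

View pics/s3.png

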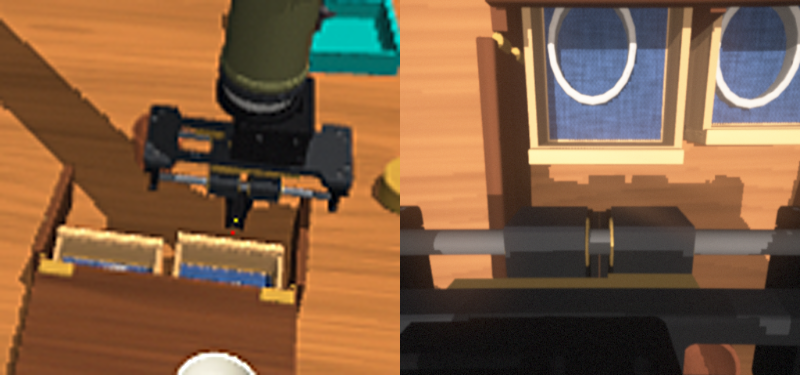

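{"fn": "jog_arm", "kwargs": {
  "rows": "0 0 0.2 0 0 0 1; 0 0 0.2 0 0 0 1; 0 0 0 0 0 0 1"
}}

```text
time: 10.8
position: [0.5002, 0.2197, -0.0023]
tool_rot: [3.141, -0.041, -0.001]
ft_force: [0.2, -0.5, 0.1]
grip_width: 0.002
grip_force: 0.0
```

{"fn": "jog_arm", "kwargs": {
  "rows": "0 0 0.2 0 0 0 1; 0 0 0.2 0 0 0 1; 0 0 0 0 0 0 1"
}}

```text
time: 11.18
position: [0.5002, 0.2196, -0.0063]
tool_rot: [3.141, -0.041, -0.001]
ft_force: [-0.7, 0.6, 0.7]
grip_width: 0.005
grip_force: 0.0
```

{"fn": "jog_arm", "kwargs": {
  "rows": "0 0 0.2 0 0 0 1; 0 0 0.2 0 0 0 1; 0 0 0 0 0 0 1"
}}

```text
time: 11.55
position: [0.5002, 0.2196, -0.0103]
tool_rot: [3.141, -0.041, -0.001]
ft_force: [0.0, -0.5, 0.1]
grip_width: 0.004
grip_force: 0.0
```

{"fn": "jog_arm", "kwargs": {
  "rows": "0 0 0.2 0 0 0 1; 0 0 0.2 0 0 0 1; 0 0 0 0 0 0 1"
}}

```text
time: 11.92
position: [0.5002, 0.2196, -0.0143]
tool_rot: [3.141, -0.041, -0.001]
ft_force: [1.1, 0.0, -0.8]
grip_width: 0.003
grip_force: 0.0
```

{"fn": "jog_arm", "kwargs": {
  "rows": "0 0 0.2 0 0 0 1; 0 0 0.2 0 0 0 1; 0 0 0 0 0 0 1"
}}

```text
time: 12.3
position: [0.5002, 0.2196, -0.0183]
tool_rot: [3.141, -0.041, -0.001]
ft_force: [0.2, 0.5, 0.4]
grip_width: 0.004
grip_force: 0.0
```

{"fn": "jog_arm", "kwargs": {
  "rows": "0 0 0.2 0 0 0 1; 0 0 0.2 0 0 0 1; 0 0 0 0 0 0 1"
}}

```text
time: 12.68
position: [0.5005, 0.2197, -0.021]
tool_rot: [3.14, -0.041, 0.0]
ft_force: [-3.4, -1.9, 9.7]
grip_width: 0.006
grip_force: 4.8
```

```bash
python3 - <<'E'
from h import *
d=get('scene');s=ctrl.get_state()
p=s['position'];print(p,s['ft_force'],s['grip_width'],s['joint_positions'].round(3))
im=d['img'].copy()
for q in (p,p+[0,0,.02]): print(proj(d,q))
im=im[170:250,270:350]
t=get('top');print('top',proj(t,p));ti=t['img'][130:210,160:240]
cv2.imwrite('pics/s4.png',np.hstack([cv2.resize(a,(400,400),interpolation=cv2.INTER_CUBIC) for a in(im,ti)]))
E
```

```text
[ 0.500504    0.21975143 -0.02095679] [-3.3577643  -1.98506511  9.40246381] 0.005168727132297435 [ 0.123  0.41  -0.679  1.911  0.318  0.93  -2.306]
[[312.96770959 219.00440208]]
[[313.72142531 215.02285155]]
top [[200.43531184 190.29002853]]
```

View pics/s4.png

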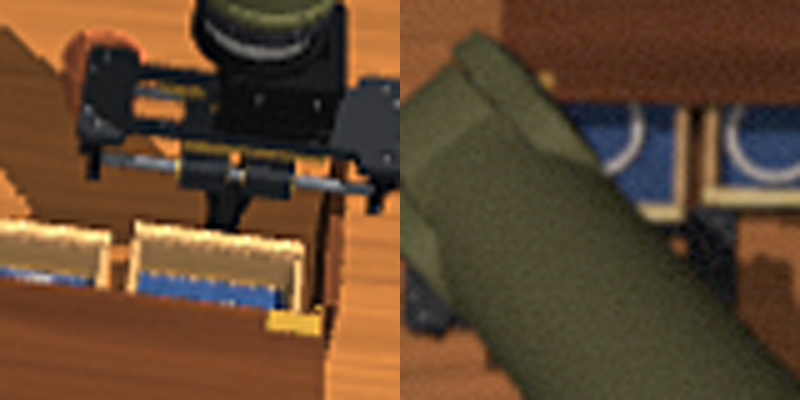

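Contact with the bench comes at a reading of −0.021. The tip at crop (222,225) matches the point 20 mm above the reported TCP, so true height is the reading plus 21 mm, and x and y are right. I'll push again at the proper height.

{"fn": "jog_arm", "kwargs": {
  "rows": "0 0.6 -2.9 0 0 0 1; 1.5 0 0 0 0 0 1; 1.5 0 0 0 0 0 1; 1.5 0 0 0 0 0 1; 1 0 0 0 0 0 1"
}}

```text
time: 13.4
position: [0.5555, 0.2122, 0.0058]
tool_rot: [3.141, -0.041, -0.003]
ft_force: [-1.8, 0.4, -0.1]
grip_width: 0.006
grip_force: 0.8
```

{"fn": "jog_arm", "kwargs": {
  "rows": "0.8 0 0 0 0 0 1; 0.8 0 0 0 0 0 1; 0.6 0 0 0 0 0 1; 0.4 0 0 0 0 0 1; 0 0 0 0 0 0 1"
}}

```text
time: 14.02
position: [0.5819, 0.2116, 0.0072]
tool_rot: [-3.141, 0.041, -0.002]
ft_force: [0.4, -0.4, -0.4]
grip_width: 0.006
grip_force: 0.0
```

{"fn": "jog_arm", "kwargs": {
  "rows": "0.4 0 0 0 0 0 1; 0.3 0 0 0 0 0 1; 0.3 0 0 0 0 0 1; 0.2 0 0 0 0 0 1; 0 0 0 0 0 0 1"
}}

```text
time: 14.65
position: [0.5922, 0.2115, 0.0068]
tool_rot: [3.141, -0.041, -0.003]
ft_force: [-4.8, -0.1, 2.7]
grip_width: 0.008
grip_force: 2.5
```

{"fn": "jog_arm", "kwargs": {
  "rows": "0.3 0 0 0 0 0 1; 0.2 0 0 0 0 0 1; 0 0 0 0 0 0 1"
}}

```text
time: 15.02
position: [0.592, 0.2116, 0.0064]
tool_rot: [3.138, -0.038, -0.018]
ft_force: [-16.2, -2.0, 11.9]
grip_width: 0.007
grip_force: 8.2
```

{"fn": "jog_arm", "kwargs": {
  "rows": "-4 0 0 0 0 0 1; -5 0 0 0 0 0 1; 0 5.7 0 0 0 0 1; 0 5.7 0 0 0 0 1; 0 0 0 0 0 0 1"
}}

```text
time: 15.65
position: [0.5066, 0.093, 0.0069]
tool_rot: [3.138, -0.055, 0.003]
ft_force: [-0.6, 0.4, 0.2]
grip_width: 0.004
grip_force: 0.0
```

{"fn": "jog_arm", "kwargs": {
  "rows": "2 0 0 0 0 0 1; 1.5 0 0 0 0 0 1; 1.5 0 0 0 0 0 1; 1 0 0 0 0 0 1; 0.8 0 0 0 0 0 1"
}}

```text
time: 16.27
position: [0.5734, 0.0982, 0.0067]
tool_rot: [-3.141, 0.04, 0.001]
ft_force: [-1.9, 1.0, 1.4]
grip_width: 0.007
grip_force: 1.0
```

{"fn": "jog_arm", "kwargs": {
  "rows": "0.5 0 0 0 0 0 1; 0.3 0 0 0 0 0 1; 0.3 0 0 0 0 0 1; 0.2 0 0 0 0 0 1; 0 0 0 0 0 0 1"
}}

```text
time: 16.9
position: [0.5866, 0.0973, 0.007]
tool_rot: [3.141, -0.041, 0.001]
ft_force: [-0.6, -1.0, -0.0]
grip_width: 0.008
grip_force: 0.2
```

{"fn": "jog_arm", "kwargs": {
  "rows": "0.2 0 0 0 0 0 1; 0.2 0 0 0 0 0 1; 0.2 0 0 0 0 0 1; 0.2 0 0 0 0 0 1; 0 0 0 0 0 0 1"
}}

```text
time: 17.52
position: [0.589, 0.0975, 0.0063]
tool_rot: [3.139, -0.04, -0.017]
ft_force: [-14.3, -1.1, 9.4]
grip_width: -0.001
grip_force: 7.0
```

{"fn": "jog_arm", "kwargs": {
  "rows": "-4 0 0 0 0 0 1; -4.5 0 0 0 0 0 1; 0 0 -5 0 0 0 1; 0 6 -5 0 0 0 1; 0 6 0 0 0 0 1"
}}

```text
time: 18.15
position: [0.5104, -0.0084, 0.1013]
tool_rot: [3.14, -0.035, 0.016]
ft_force: [1.4, -0.5, -0.9]
grip_width: 0.007
grip_force: 0.0
```

```bash
python3 - <<'E'
from h import *
t=get('top');print(ctrl.get_state()['position'])
cv2.imwrite('pics/c5.png',cv2.resize(t['img'][80:230,165:325],(640,600),interpolation=cv2.INTER_CUBIC))
E
```

```text
[ 0.50825361 -0.02042322  0.09915615]
```

View pics/c5.png

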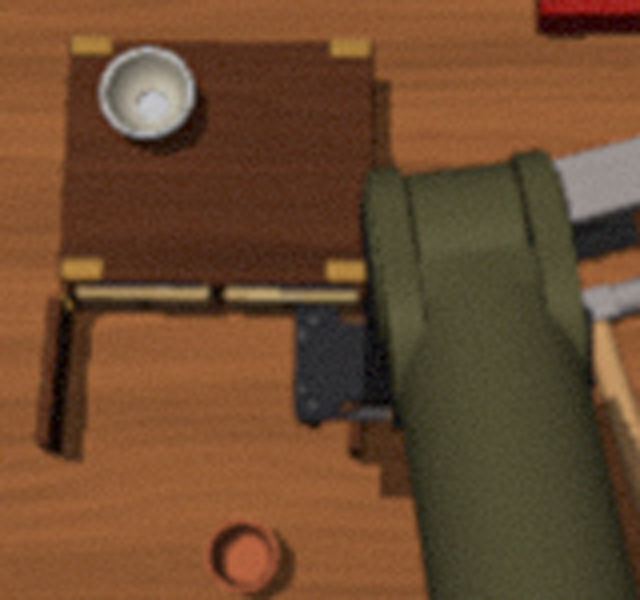

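The trays are both flush in front at (145,294) and (290,294). Next, the right door.

{"fn": "jog_arm", "kwargs": {
  "rows": "0 0 4.5 0 0 0 1; 0 0 4.2 0 0 0 1; 0 -3 0 0 0 0 1; 0 -3 0 0 0 0 1; 0 -2 0 0 0 0 1"
}}

```text
time: 18.82
position: [0.5093, 0.0722, 0.01]
tool_rot: [3.141, -0.04, 0.002]
ft_force: [0.3, -1.5, 0.0]
grip_width: 0.006
grip_force: 0.8
```

{"fn": "jog_arm", "kwargs": {
  "rows": "0 -2 0 0 0 0 1; 1 -1.5 0 0 0 0 1; 1 -1.5 0 0 0 0 1; 1 -0.8 0 0 0 0 1; 1 -0.7 0 0 0 0 1"
}}

```text
time: 19.45
position: [0.5511, 0.1356, 0.0098]
tool_rot: [3.141, -0.042, -0.0]
ft_force: [-0.7, -1.3, 0.4]
grip_width: 0.006
grip_force: 0.5
```

{"fn": "jog_arm", "kwargs": {
  "rows": "1 -0.5 0 0 0 0 1; 0.8 0 0 0 0 0 1; 0.4 0 0 0 0 0 1; 0.3 0 0 0 0 0 1; 0 0 0 0 0 0 1"
}}

```text
time: 20.08
position: [0.5756, 0.1394, 0.01]
tool_rot: [3.141, -0.042, 0.001]
ft_force: [0.0, -0.3, 0.9]
grip_width: 0.004
grip_force: 0.0
```

{"fn": "jog_arm", "kwargs": {
  "rows": "0.3 0 0 0 0 0 1; 0.3 0 0 0 0 0 1; 0.2 0 0 0 0 0 1; 0 0 0 0 0 0 1"
}}

```text
time: 20.58
position: [0.576, 0.1396, 0.009]
tool_rot: [3.138, -0.039, -0.022]
ft_force: [-17.0, -0.6, 10.8]
grip_width: 0.008
grip_force: 8.5
```

{"fn": "jog_arm", "kwargs": {
  "rows": "-3 0 0 0 0 0 1; -4.5 0 -4 0 0 0 1; 0 -4 -6 0 0 0 1; 0 -6 0 0 0 0 1; 0 -6 0 0 0 0 1"
}}

```text
time: 21.2
position: [0.5139, 0.2969, 0.1035]
tool_rot: [3.141, -0.045, 0.006]
ft_force: [0.8, -0.3, 0.9]
grip_width: 0.007
grip_force: 0.0
```

{"fn": "jog_arm", "kwargs": {
  "rows": "0 -3.5 0 0 0 0 1; 0 0 0 0 0 0 1; 0 0 5 0 0 0 1; 0 0 5 0 0 0 1; 0 0 0 0 0 0 1"
}}

```text
time: 21.82
position: [0.5109, 0.3269, -0.0019]
tool_rot: [3.136, -0.044, -0.011]
ft_force: [-0.8, 0.2, 0.4]
grip_width: 0.007
grip_force: 0.0
```

{"fn": "jog_arm", "kwargs": {
  "rows": "0 1 -1 0 0 0 1; 0 2.5 0 0 0 0 1; 0 2.5 0 0 0 0 1; 0 2 0 0 0 0 1; 0 2 0 0 0 0 1"
}}

```text
time: 22.45
position: [0.5133, 0.2315, 0.0161]
tool_rot: [-3.139, 0.042, -0.01]
ft_force: [0.6, 1.7, -0.1]
grip_width: 0.006
grip_force: 0.6
```

{"fn": "jog_arm", "kwargs": {
  "rows": "1 1.5 0 0 0 0 1; 1 1.5 0 0 0 0 1; 1 0.8 0 0 0 0 1; 1 0.7 0 0 0 0 1; 1 0.5 0 0 0 0 1"
}}

```text
time: 23.08
position: [0.5598, 0.1796, 0.0117]
tool_rot: [-3.141, 0.041, 0.001]
ft_force: [-1.5, 2.2, 0.7]
grip_width: 0.0
grip_force: 0.4
```

{"fn": "jog_arm", "kwargs": {
  "rows": "0.7 0 0 0 0 0 1; 0.5 0 0 0 0 0 1; 0.3 0 0 0 0 0 1; 0.3 0 0 0 0 0 1; 0 0 0 0 0 0 1"
}}

```text
time: 23.7
position: [0.5774, 0.1796, 0.0119]
tool_rot: [-3.141, 0.041, -0.0]
ft_force: [-0.6, 0.4, -0.3]
grip_width: 0.005
grip_force: 0.2
```

{"fn": "jog_arm", "kwargs": {
  "rows": "0.3 0 0 0 0 0 1; 0.3 0 0 0 0 0 1; 0.2 0 0 0 0 0 1; 0 0 0 0 0 0 1"
}}

```text
time: 24.2
position: [0.5772, 0.1796, 0.0111]
tool_rot: [3.137, -0.038, -0.024]
ft_force: [-19.2, -2.4, 11.5]
grip_width: 0.003
grip_force: 9.6
```

{"fn": "jog_arm", "kwargs": {
  "rows": "-2 0 0 0 0 0 1; -4 0 0 0 0 0 1; 0 0 -6 0 0 0 1; 0 -5 -6 0 0 0 1; 0 -5 0 0 0 0 1"
}}

```text
time: 24.82
position: [0.5318, 0.2718, 0.1253]
tool_rot: [-3.139, 0.047, -0.016]
ft_force: [0.6, 0.6, 0.2]
grip_width: 0.002
grip_force: 0.0
```

{"fn": "jog_arm", "kwargs": {
  "rows": "0 -5 0 0 0 0 1; 0 -5 0 0 0 0 1; 0 0 0 0 0 0 1; 0 0 0 0 0 0 1"
}}

```text
time: 25.32
position: [0.5306, 0.3703, 0.1198]
tool_rot: [3.141, -0.041, 0.0]
ft_force: [1.2, -1.3, -0.2]
grip_width: 0.005
grip_force: 0.0
```

```bash
python3 - <<'E'
from h import *
t=get('top');print(ctrl.get_state()['position'])
cv2.imwrite('pics/c6.png',cv2.resize(t['img'][80:230,115:275],(640,600),interpolation=cv2.INTER_CUBIC))
E
```

```text
[0.53107172 0.36926143 0.11976354]
```

View pics/c6.png

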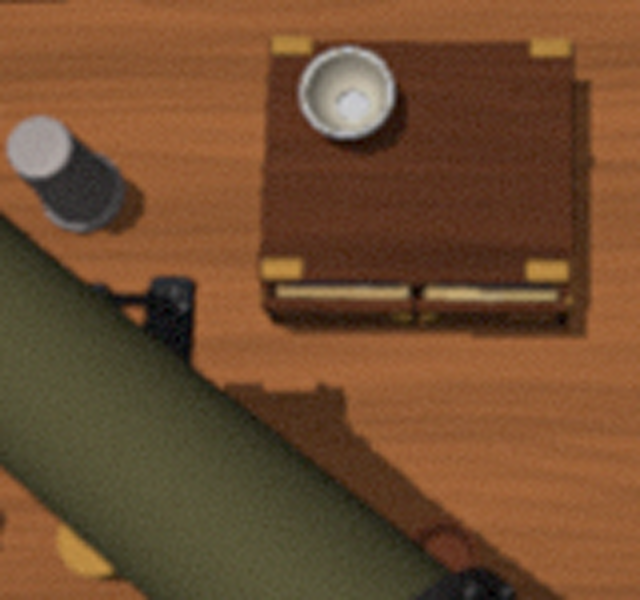

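Both doors lie shut along (290–565, 312), the tray fronts are flush at (345,293) and (490,295), the bowl and mandrel are unmoved, and the arm is clear.

```bash
python3 -c "
from bench import ticket
print(ticket.close_job())"
```

```text
the job is handed in; nothing more can be done
None
```

I pushed both trays fully in, then shut both doors, and handed the job in at about 25 s with the arm clear. The last picture shows it all closed, but the hand-in returned no verdict.

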